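# Unlock the beating paddle, draw it from its sleeve, hold it level over the block

## Robot

A 7-joint arm with a two-finger parallel gripper is mounted at the origin on a cart in front of the work surface, level with it; the furniture and walls round the work are solid. World frame = base frame: x ahead of the robot, y to its left, z up, the work surface at z = 0. Lengths are in m, angles in rad, forces in N, time in s.
With the tool pointing down it reaches from about 0.35 to 0.9 m from the base axis. Payload 19.9 kg.
Tool frame: the origin (TCP) lies between the finger pads; the fingertips stand 19 mm ahead of it and the grasp point (between the pads) is the TCP; z points along the fingers, y is the direction in which the jaws open and shut (so a half turn about z gives the same grasp; the last joint's range is limited). The gripper opens to 94 mm and grips with 3 to 60 N. Pads are 16 mm wide; open, the fingers measure 119 mm over their backs; the gripper's body (75 mm by 177 mm) begins 78 mm behind the grasp point.
Start: joints at [-0.042, 0.417, -0.01, 1.614, 0.005, 1.111, -0.053], TCP at [0.625, 0, 0.224] pointing down, gripper open.
Joint ranges: [-2.81, 2.81], [-0.39, 2.02], [-1.27, 1.25], [0.06, 2.57], [-1.19, 4.33], [0.19, 2], [-2.82, 2.82]. Speed limits (rad/s): [1.89, 1.89, 2.39, 2.39, 3.01, 3.01, 3.01].

## Interface

Orientations are given as a 3x3 rotation matrix whose columns are the frame's x, y, z axes.
In Python, from rig import robot gives the robot as it stands. Calls block until the motion is done:
- robot.move_ptp(position, orientation): joint-space move of the TCP to a pose.
- robot.move_linear(position, velocity=0.15, frame=None, threshold=None): straight line of the TCP; frame=None keeps the orientation; velocity is the mean speed in m/s. With threshold (N) it stops when the force on the tool has changed by that much, and returns True; else False.
- robot.goto_joints(angles): joint-space move.
- robot.gripper_to(opening): finger opening in m; the grip force is fixed at half the most; returns when the fingers have stopped.
- robot.pause(seconds).
- robot.ik(position, orientation): joint angles nearest the present ones, or None.
- robot.get_state(): the state.
- robot.grab_frame(name): name is "scene" or "side" or "wrist"; returns the picture (400x640x3 uint8, red, green, blue); there is no depth.
- robot.camera_info(name): a dict with "fx", "fy", "cx", "cy" (pixels), "rvec" (rotation vector, rad) and "tvec" (3), from world to camera coordinates, as OpenCV has them. Camera axes: x right, y down, z forward; pixel columns grow to the right and rows downward; lengths in m; the calibration is good to about 2 mm. A picture is of the moment at which its call begins: read the wrist's pose just before it. camera_info takes no time and is no camera call; for the wrist camera it gives the pose at the moment of the call.
A pose or a line that the arm cannot do raises robot.PlanningError and nothing moves.
- robot.sign_off(): hands the job in, once; it reports no verdict.
The state is a dict: "time": time; "qpos": joint angles; "joint_vel": joint speeds; "effort": joint torques, N m; "ee_pos": TCP position; "tool_rot": TCP orientation; "force": force on the tool from outside, world axes, zero at the start; "moment": the same for the moment, N m; "opening": finger opening in m.
Only numpy, scipy, OpenCV 4.12 (cv2) and the standard library are available. Lean on these libraries where they do the work, as an engineer would, in place of code of your own. Each camera call takes 0.05 s, during which the arm holds its last target.

## Task

The wooden beating paddle stands in a sloping sleeve, locked for transport by a sliding catch: slide the catch by its black knob sideways, away from the paddle, all the way to its end stop, then draw the paddle up out of the sleeve by its handle. Turn it until it is level with a flat face of the blade downwards, and hold it with the middle of the blade over the middle of the loose pine block, clear of it and with the blade at least 12 cm above the table. The job finishes while holding: keep the paddle gripped and still in the air at the end, and leave the block and the other things where they are.

Things in the scene. Friction and masses are not known exactly. Their poses are not given: they have to be found in the camera images.
- paddle_rest: Fixed wooden stand, base 110 mm wide, 150 mm long, 14 mm thick, with a flat sleeve sloping at 45 degrees. Origin: centre of the base's underside. Axes: z up; x level, away from the robot (within 15 degrees), the way the sleeve rises; y to the robot's left. The sleeve rises along (0.707, 0, 0.707) of these axes; its upper face looks along (-0.707, 0, 0.707), up and back to the robot.
- sleeve_mouth (a point): Middle of the sleeve's open upper end, 130 mm above the table; the paddle's handle sticks out of it up the slope. The sleeve is 83 mm wide and 39.5 mm thick outside, 59 x 21.5 mm inside, 132 mm deep.
- catch (a joint): Steel catch plate sliding across the sleeve's mouth, on the stand's -y side. 0 m: over one shoulder of the blade (locked); grows to 0.036 m at the end stop as it slides along the stand's -y, away from the handle. The blade can pass only beyond about 0.02 m. It resists with about 2 N and stays where it is left.
- catch_knob (a point): Point to pinch on the catch's black block-shaped knob (moves with it). The knob is 16 mm wide along the stand's y, 14 mm along the slope and stands 44 mm out, square to the slope, along (-0.707, 0, 0.707) of the stand. The point is on its centre line, 16 mm below its free end and 28 mm out from the sleeve's upper face.
- paddle: Wooden paddle, 256 mm, about 0.12 kg: blade 130 x 55 x 18 mm, then a round handle 126 mm long, 17.6 mm thick. Axes: y lengthwise from blade to handle, x across the blade, z square to its flat faces. Origin: mid-length on one flat face. At the start the blade is wholly in the sleeve, handle up the slope, y along the sleeve, z out of its upper face; a draw of 132 mm along the sleeve frees it.
- paddle_handle (a point): Point on the paddle's axis in the middle of the handle, 63 mm from the shoulder.
- paddle_blade (a point): Centre of the paddle's blade, 128 mm from paddle_handle along the paddle's -y.
- paddle_tip (a point): Centre of the blade's free end, 193 mm from paddle_handle along the paddle's -y.
- block: Loose pine block, 45 x 90 x 30 mm, lying flat on the table to the robot's right of the stand. Origin: centre of its underside; y along its length, z up.
- bowl: Bystander: slip bowl, 150 mm across, 57 mm high, left of the stand. Origin: centre of its underside.
- bottle: Bystander: small brown bottle with a black cap, 38 mm across, 76 mm high, beyond the block. Origin: centre of its underside.
- sprig_mould: Bystander: round plaster mould, 66 mm across, 34 mm high, behind the stand. Origin: centre of its underside.
Things that resemble listed ones, but are neither listed nor needed, are in the scene too. What is shaped like the block but orange or turquoise is not meant.

How it is judged:
By the outcome, as a careful person would: the job done as asked, in the order asked, and still so for the second after the job is handed in, while the arm keeps its last pose, push and grip.
It also fails if it takes over 48 s, if anything falls off the work surface, if the arm or the gripper's body presses on something with over 40 N, if the wrist force passes 120 N, or if a joint passes its speed limit or range.

## Working session

There is one attempt and no reset: what is moved stays moved. The work goes in short steps, each a Python script; the robot and the scene stay as the last script left them, time stands still between calls to the robot, and variables do not carry over. Pictures are saved under pics/ and viewed, and the job is handed in when it is done.

```bash
ls; mkdir -p pics; python3 - <<'E'
from rig import robot
import cv2
for n in ("scene","side","wrist"):
    im=robot.grab_frame(n); cv2.imwrite(f"pics/{n}0.png",im[:,:,::-1])
    print(n,robot.camera_info(n))
s=robot.get_state();print(s)
E
```

```text
pics
scene {'fx': 449.6920575600482, 'fy': 449.6920575600482, 'cx': 316.14332886842203, 'cy': 202.8993758500683, 'rvec': array([ 1.94123058, -0.90496277,  0.54505907]), 'tvec': array([-0.35402991,  0.32146425,  0.98965178])}
side {'fx': 499.0155921102954, 'fy': 499.0155921102954, 'cx': 327.2686553808433, 'cy': 203.11438633002763, 'rvec': array([ 0.32018724, -2.56195715,  1.50723203]), 'tvec': array([0.55706818, 0.17497154, 1.27375264])}
wrist {'fx': 286.7692590074798, 'fy': 286.7692590074798, 'cx': 318.8928081597787, 'cy': 197.94666172732383, 'rvec': array([-2.90444833e+00,  9.86453375e-04,  4.03422782e-05]), 'tvec': array([-0.62440545, -0.02493893,  0.38922456])}
{'time': 0.15, 'qpos': array([-0.04151148,  0.41784129, -0.0102958 ,  1.61400208,  0.00469884,
        1.11067315, -0.05295833]), 'joint_vel': array([-0.00102805, -0.00298475, -0.00100919, -0.00124849,  0.00068903,
       -0.00194864, -0.00061077]), 'effort': array([ 7.99236568e-04, -8.51532197e+01,  6.39362633e-01, -4.26137459e+01,
       -4.88919730e-02,  1.71691604e-02,  1.51774425e-04]), 'ee_pos': array([ 6.24750107e-01, -3.07965514e-06,  2.23980457e-01]), 'tool_rot': array([[-5.36134754e-05,  9.99999596e-01, -8.96997624e-04],
       [ 9.99999996e-01,  5.35434896e-05, -7.80461789e-05],
       [-7.79981190e-05, -8.97001804e-04, -9.99999595e-01]]), 'force': array([-0.1162555 , -0.52505047,  1.05400715]), 'moment': array([-0.01306107,  0.05053647,  0.05556865]), 'opening': 0.09374290238334186}
```

View pics/scene0.png

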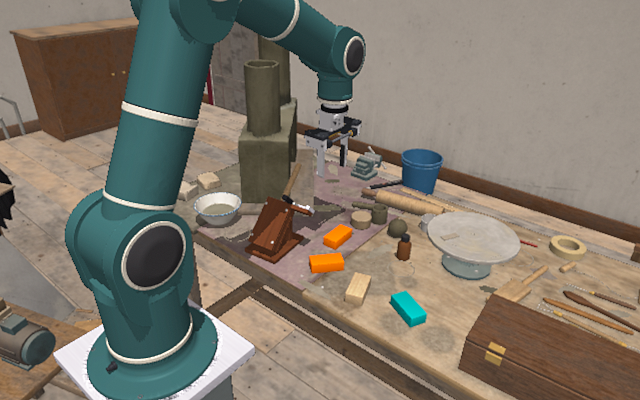

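View pics/side0.png

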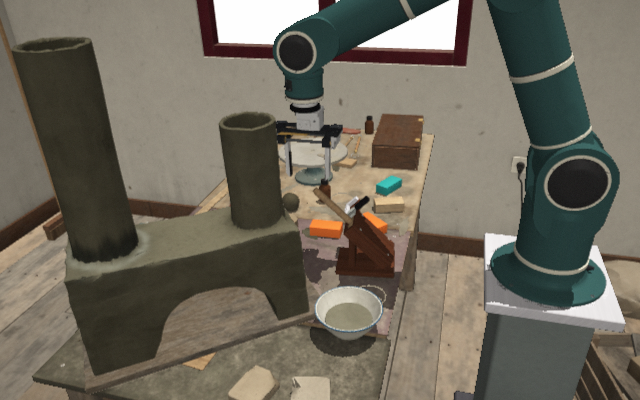

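View pics/wrist0.png

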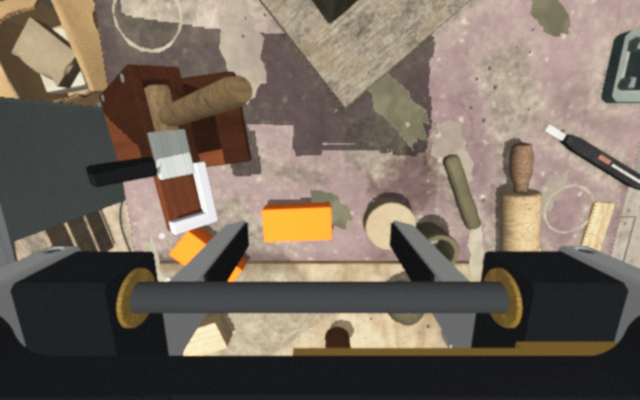

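```bash
python3 - <<'E'
import cv2
def crop(n,x0,y0,x1,y1,k):
    im=cv2.imread(f"pics/{n}0.png")[y0:y1,x0:x1]
    cv2.imwrite(f"pics/{n}0c.png",cv2.resize(im,None,fx=k,fy=k,interpolation=cv2.INTER_CUBIC))
crop("scene",230,150,430,330,4 -0.7)
crop("side",290,160,450,290,4.5)
crop("wrist",80,50,280,250,3)
E
```

```text
(no output)
```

View pics/scene0c.png

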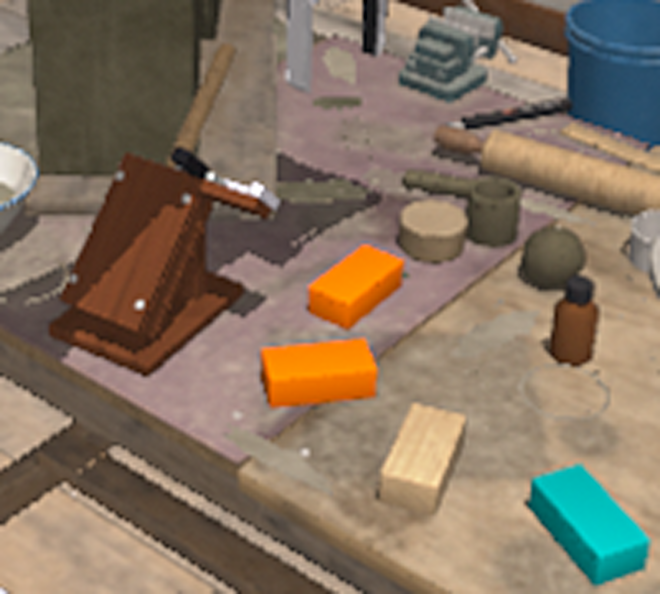

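View pics/side0c.png

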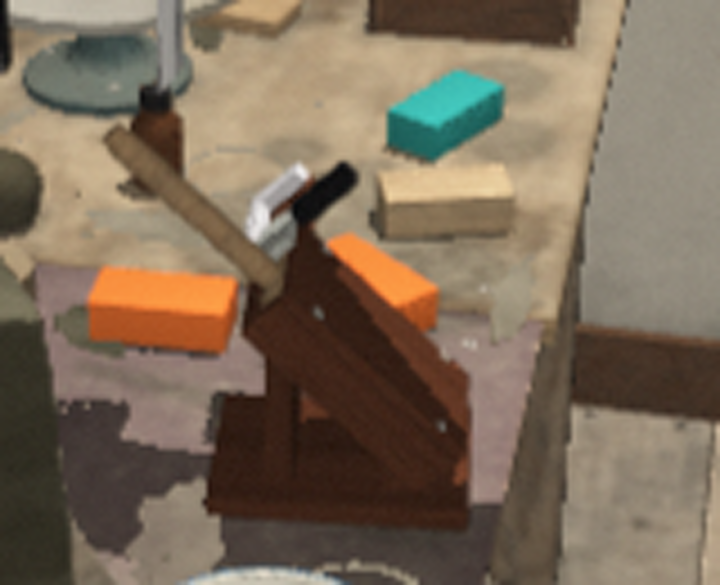

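View pics/wrist0c.png

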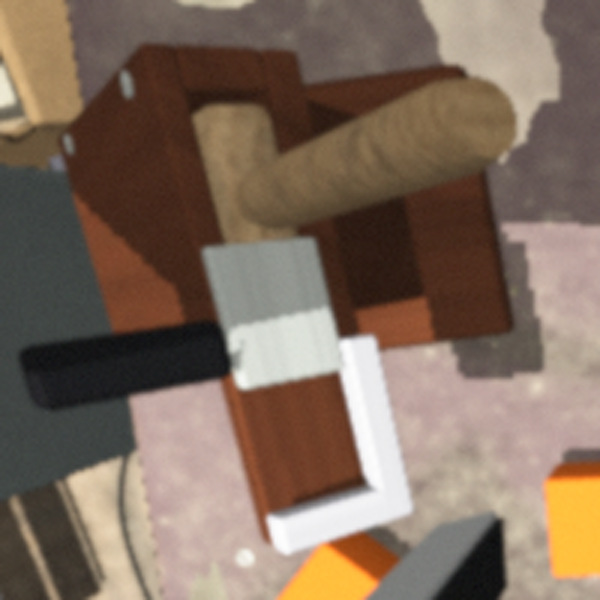

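```bash
cat > h.py <<'E'
import numpy as np, cv2
from scipy.optimize import least_squares
W0={'fx': 286.7692590074798,'fy': 286.7692590074798,'cx': 318.8928081597787,'cy': 197.94666172732383,'rvec': np.array([-2.90444833e+00,9.86453375e-04,4.03422782e-05]),'tvec': np.array([-0.62440545,-0.02493893,0.38922456])}
S0={'fx': 449.6920575600482, 'fy': 449.6920575600482, 'cx': 316.14332886842203, 'cy': 202.8993758500683, 'rvec': np.array([ 1.94123058, -0.90496277,  0.54505907]), 'tvec': np.array([-0.35402991,  0.32146425,  0.98965178])}
D0={'fx': 499.0155921102954, 'fy': 499.0155921102954, 'cx': 327.2686553808433, 'cy': 203.11438633002763, 'rvec': np.array([ 0.32018724, -2.56195715,  1.50723203]), 'tvec': np.array([0.55706818, 0.17497154, 1.27375264])}
def proj(c,P):
    K=np.array([[c['fx'],0,c['cx']],[0,c['fy'],c['cy']],[0,0,1]])
    return cv2.projectPoints(np.asarray(P,float).reshape(-1,1,3),c['rvec'],c['tvec'],K,None)[0].reshape(-1,2)
def ray(c,uv):
    R=cv2.Rodrigues(c['rvec'])[0]; o=-R.T@c['tvec']
    d=R.T@np.array([(uv[0]-c['cx'])/c['fx'],(uv[1]-c['cy'])/c['fy'],1]); return o,d/np.linalg.norm(d)
def onz(c,uv,z):
    o,d=ray(c,uv); return o+d*(z-o[2])/d[2]
def tri(obs):
    A=np.zeros((3,3));b=np.zeros(3)
    for c,uv in obs:
        o,d=ray(c,uv);M=np.eye(3)-np.outer(d,d);A+=M;b+=M@o
    p=np.linalg.solve(A,b)
    return p,[np.linalg.norm(proj(c,p)[0]-uv) for c,uv in obs]
def w(x,y): return (W0,np.array([x/3+80,y/3+50]))
def s(x,y): return (S0,np.array([x/3.3+230,y/3.3+150]))
def d(x,y): return (D0,np.array([x/4.5+290,y/4.5+160]))
E
python3 - <<'E'
from h import *
np.set_printoptions(precision=4,suppress=True)
print("base far L/R",onz(*w(462,66),.014),onz(*w(512,330),.014))
print("scene base near L, near R, far R",onz(*s(50,338),0),onz(*s(150,376),0),onz(*s(243,288),.014))
print("side base +y far, near",onz(*d(208,512),0),onz(*d(468,527),0))
print("handle end",tri([w(478,118),s(228,48),d(118,137)]))
print("knob end",tri([w(35,378),d(347,175)]))
for q in [(418,404),(466,418),(430,512),(380,496)]: print("blk",onz(*s(*q),.03 if q[1]<430 else .0))
for q in [(377,170),(510,167)]: print("blk side",onz(*d(*q),.03))
for q in [(380,236),(513,232)]: print("blk side",onz(*d(*q),.0))
E
```

```text
base far L/R [0.5226 0.1329 0.014 ] [0.5366 0.0276 0.014 ]
scene base near L, near R, far R [0.3727 0.1146 0.    ] [0.3909 0.0106 0.    ] [0.5268 0.0238 0.014 ]
side base +y far, near [0.5177 0.1315 0.    ] [0.3715 0.1113 0.    ]
handle end (array([0.5788, 0.0881, 0.2144]), [np.float64(2.295079280504517), np.float64(0.6047348865330315), np.float64(0.9982002753392608)])
knob end (array([0.4582, 0.0335, 0.1753]), [np.float64(1.3827540519471566), np.float64(0.34195846904406946)])
blk [ 0.4766 -0.2041  0.03  ]
blk [ 0.487  -0.2429  0.03  ]
blk [ 0.4085 -0.265   0.    ]
blk [ 0.3981 -0.2258  0.    ]
blk side [ 0.4885 -0.2411  0.03  ]
blk side [ 0.3984 -0.2658  0.03  ]
blk side [ 0.4784 -0.2015  0.    ]
blk side [ 0.3898 -0.2273  0.    ]
```

```bash
python3 - <<'E'
from h import *
np.set_printoptions(precision=4,suppress=True)
import cv2
c=np.array([.4555,.0708,0]);yaw=np.radians(8.2);R=cv2.Rodrigues(np.array([0,0,yaw]))[0]
mx=.037
u=np.array([.7071,0,.7071]);n=np.array([-.7071,0,.7071]);y=np.array([0,1,0]);M=np.array([mx,0,.13])
def T(p): return c+R@np.asarray(p)
L=[]
for z in(0,.014):
    q=[T([a*.075,b*.055,z]) for a,b in((1,1),(1,-1),(-1,-1),(-1,1))]
    L+=[(q[i],q[(i+1)%4]) for i in range(4)]
for k in(1,-1):
    q=[T(M+a*u*.132*0+(0 if a else -1)*u*.132+n*k*.01975+y*b*.0415) for a,b in((1,1),(1,-1),(0,-1),(0,1))]
    L+=[(q[i],q[(i+1)%4]) for i in range(4)]
L.append((T(M-u*.002),T(M+u*.124)))
for ky in (-.0375,):
    for b in(-.008,.008):
        for e in(0,.014):
            L.append((T(M+n*.01975+u*e+y*(ky+b)),T(M+n*.06375+u*e+y*(ky+b))))
for nme,cam,x0,y0,x1,y1,k in(("scene",S0,230,150,430,330,3.9),("side",D0,290,160,450,290,4.5),("wrist",W0,80,50,280,250,3)):
    im=cv2.resize(cv2.imread(f"pics/{nme}0.png")[y0:y1,x0:x1],None,fx=k,fy=k,interpolation=cv2.INTER_CUBIC)
    for a,b in L:
        p=(proj(cam,[a,b])+.5-[x0,y0])*k
        cv2.line(im,tuple(p[0].astype(int)),tuple(p[1].astype(int)),(0,255,0),1)
    cv2.imwrite(f"pics/{nme}0o.png",im)
E
python3 -c "
import cv2
a=cv2.imread('pics/scene0.png')[30:230,170:390];cv2.imwrite('pics/kiln.png',cv2.resize(a,None,fx=2.7,fy=2.7))"
```

```text
(no output)
```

View pics/scene0o.png

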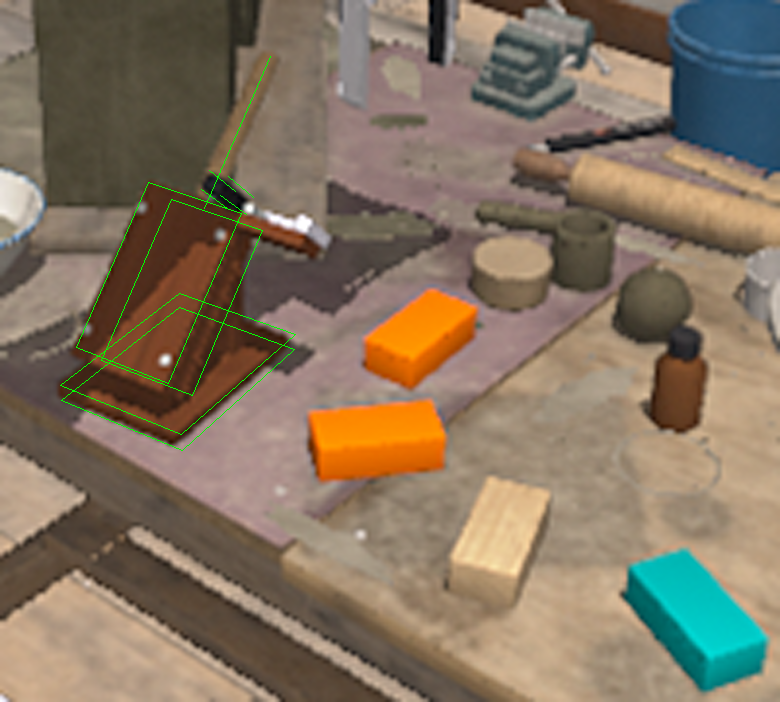

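View pics/side0o.png

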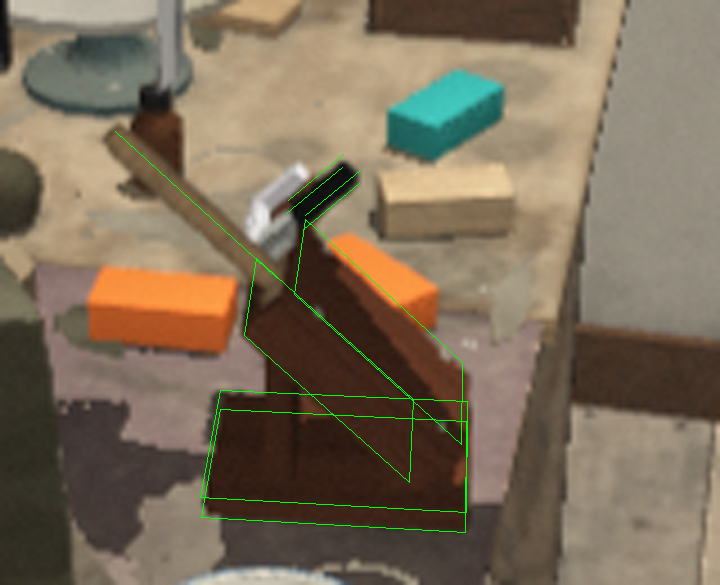

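View pics/wrist0o.png

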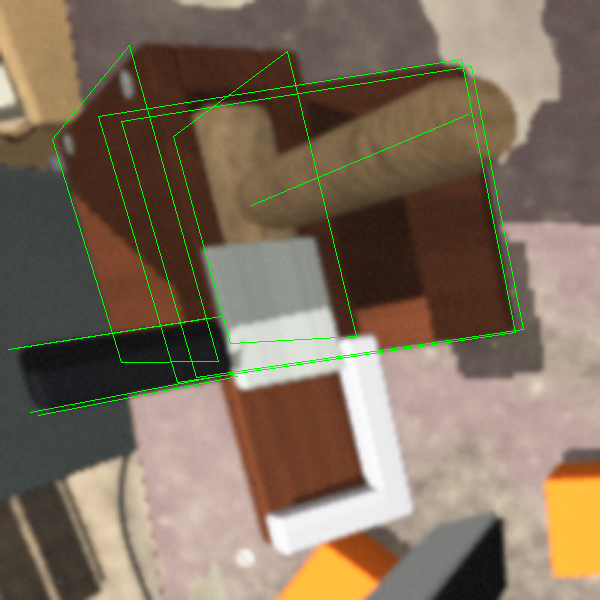

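View pics/kiln.png

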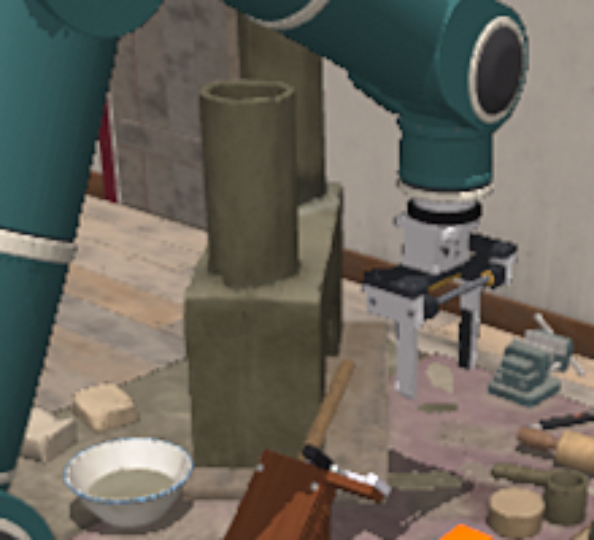

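```bash
python3 - <<'E'
from h import *
np.set_printoptions(precision=4,suppress=True)
k=lambda x,y:(S0,np.array([x/2.7+170,y/2.7+30]))
print(onz(W0,(345,105),0),onz(W0,(262,0),0),onz(W0,(470,0),0))
print("board scene",onz(*k(390,470),0),onz(*k(388,320),0))
# kiln vertical edges: bottom points
print("kiln bottom front corners scene", onz(*k(195,462),0.0),onz(*k(322,462),0))
print("side kiln right corner bottom",onz(D0,(308,318),0),onz(D0,(70,285),0))
print("tri kiln top near corner", tri([k(322,290),(D0,np.array([297,222]))]))
print("tri kiln top other corner", tri([k(188,292),(D0,np.array([283,205]))]))
print(tri([k(343,186),(D0,np.array([70,262]))]))
# chimney: near rim
print("chimney rim ctr", tri([k(247,93),(D0,np.array([249,122]))]))
from rig import robot
c=np.array([.4555,.0708,0]);yaw=np.radians(8.2);R=cv2.Rodrigues(np.array([0,0,yaw]))[0]
u=np.array([.7071,0,.7071]);n=np.array([-.7071,0,.7071]);M=np.array([.040,0,.13])
def rot(a,yw,flip=1): # tool z at angle a from down toward fwd; y jaw = stand y
    z=np.array([np.sin(a),0,-np.cos(a)]); y=np.array([0,flip,0.]); x=np.cross(y,z)
    return cv2.Rodrigues(np.array([0,0,yw]))[0]@np.column_stack([x,y,z])
kn=M+n*(.01975+.028)+u*.007+np.array([0,-.0375,0])
hd=M+u*.059
for nm,p in(("knob",kn),("handle",hd),("out",hd+u*.16)):
  for a in(0,15,30,45):
    for f in(1,-1):
      try: q=robot.ik(c+R@p,rot(np.radians(a),yaw,f))
      except Exception as e: q=e
      print(nm,c+R@p,a,f,q)
E
```

```text
[0.6578 0.0961 0.    ] [0.5573 0.2145 0.    ] [0.8031 0.2144 0.    ]
board scene [0.7199 0.1413 0.    ] [1.0918 0.4535 0.    ]
kiln bottom front corners scene [0.5707 0.3433 0.    ] [0.678  0.2206 0.    ]
side kiln right corner bottom [0.54  0.308 0.   ] [1.1654 0.3329 0.    ]
tri kiln top near corner (array([0.6167, 0.1962, 0.2231]), [np.float64(14.211412452935514), np.float64(19.20056017033927)])
tri kiln top other corner (array([0.5668, 0.3044, 0.2673]), [np.float64(8.260534566534067), np.float64(12.599233653852478)])
(array([0.9914, 0.4741, 0.2207]), [np.float64(5.317161813461913), np.float64(10.572280185071103)])
chimney rim ctr (array([0.6431, 0.2946, 0.4596]), [np.float64(0.4659896204801232), np.float64(0.7288600240047546)])
knob [0.4719 0.0353 0.1687] 0 1 [ 0.1683  0.2327 -0.3474  2.0267  0.1006  0.8981  1.4807]
knob [0.4719 0.0353 0.1687] 0 -1 [-0.3283  0.2168  0.2129  2.0426 -0.0586  0.8878 -1.511 ]
knob [0.4719 0.0353 0.1687] 15 1 [ 0.1494  0.0974 -0.3016  2.2141  0.0552  0.5732  1.5244]
knob [0.4719 0.0353 0.1687] 15 -1 [-0.2856  0.0843  0.1538  2.2272 -0.0282  0.5695 -1.
[... 1033 characters left out ...]
2849] 0 1 [ 0.0574  0.4518 -0.3624  1.4479  0.1627  1.2714  1.3942]
out [0.6484 0.0986 0.2849] 0 -1 [-0.3642  0.4347  0.2345  1.4647 -0.1032  1.2543 -1.5463]
out [0.6484 0.0986 0.2849] 15 1 [ 0.0747  0.3026 -0.3469  1.6752  0.1601  0.9248  1.3895]
out [0.6484 0.0986 0.2849] 15 -1 [-0.3801  0.286   0.215   1.6911 -0.0637  0.9097 -1.5767]
out [0.6484 0.0986 0.2849] 30 1 [ 0.0449  0.1838 -0.2919  1.8931  0.1809  0.5563  1.357 ]
out [0.6484 0.0986 0.2849] 30 -1 [-0.3736  0.1709  0.1777  1.9064  0.0031  0.5442 -1.6364]
out [0.6484 0.0986 0.2849] 45 1 [ 0.4425  0.1599 -0.7199  2.0812  0.8423  0.2216  0.7251]
out [0.6484 0.0986 0.2849] 45 -1 [-1.2405  0.2022  1.1346  2.1249 -0.8457  0.2005 -0.845 ]
```

```bash
cat >> h.py <<'E'
np.set_printoptions(precision=4,suppress=True)
c=np.array([.4555,.0708,0]);yaw=np.radians(8.2);R=cv2.Rodrigues(np.array([0,0,yaw]))[0]
u=np.array([.7071,0,.7071]);n=np.array([-.7071,0,.7071]);M=np.array([.040,0,.13])
def T(p): return c+R@np.asarray(p)
def rot(a,yw=yaw,flip=-1):
    a=np.radians(a)
    z=np.array([np.sin(a),0,-np.cos(a)]); y=np.array([0,flip,0.]); x=np.cross(y,z)
    return cv2.Rodrigues(np.array([0,0,yw]))[0]@np.column_stack([x,y,z])
kn=M+n*(.01975+.028)+u*.007+np.array([0,-.0375,0])
def snap(robot,name,fn,crop=None,k=1):
    ci=robot.camera_info(name); im=robot.grab_frame(name)[:,:,::-1]
    if crop: x0,y0,x1,y1=crop; im=im[y0:y1,x0:x1]
    cv2.imwrite(f"pics/{fn}.png",cv2.resize(im,None,fx=k,fy=k,interpolation=cv2.INTER_CUBIC)); return ci
def st(robot):
    s=robot.get_state(); print("t",round(s['time'],2),"pos",s['ee_pos'],"F",s['force'],"open",round(s['opening'],4)); return s
E
python3 - <<'E'
from h import *
from rig import robot
A=rot(20)
p=T(kn)-A[:,2]*.07
robot.move_ptp(p,A); robot.gripper_to(.05); st(robot)
ci=snap(robot,"wrist","w1"); snap(robot,"scene","s1",(200,80,440,320),2.5)
import pickle; pickle.dump(ci,open("w1.pkl","wb"))
print(proj(ci,[T(kn),T(kn+n*.016),T(M)]))
E
```

```text
t 2.38 pos [0.4482 0.0319 0.2345] F [ 0.4881  0.1711 -1.0205] open 0.0498
[[317.7827 211.6082]
 [317.7389 224.9325]
 [279.6974 184.8978]]
```

View pics/w1.png

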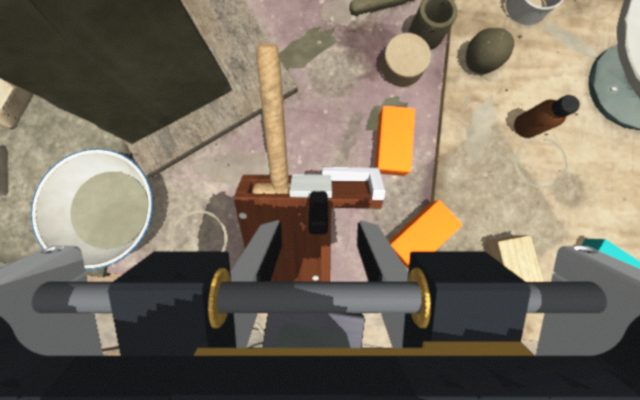

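View pics/s1.png

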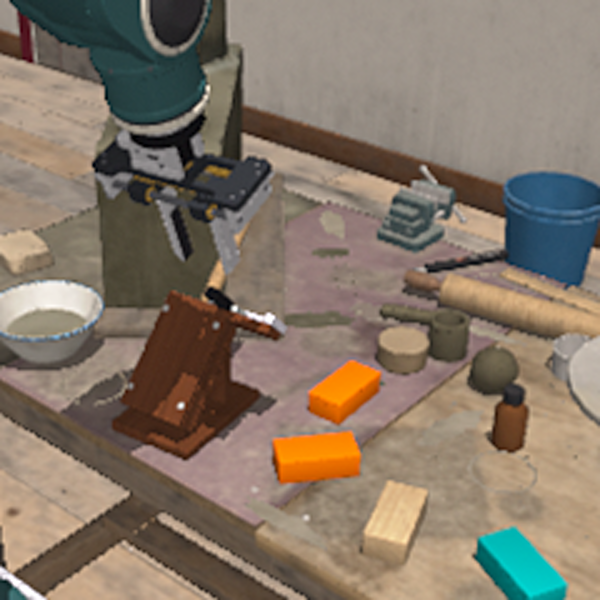

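```bash
python3 - <<'E'
from h import *
from rig import robot
A=rot(20)
print("hit",robot.move_linear(T(kn),velocity=.08,threshold=12)); st(robot)
robot.gripper_to(.0); s0=st(robot)
if s0['opening']>.01:
    p=s0['ee_pos']
    print("stop",robot.move_linear(p+R@np.array([0,-.042,0]),velocity=.04,threshold=12)); s=st(robot)
    print("moved",R.T@(s['ee_pos']-p))
snap(robot,"scene","s2",(200,80,440,320),2.5); snap(robot,"wrist","w2")
E
```

```text
hit False
t 3.51 pos [0.472  0.0353 0.1691] F [-0.3186 -0.8387 -0.7535] open 0.0499
t 4.13 pos [0.4719 0.0353 0.1688] F [-1.1249  1.4836  2.3716] open 0.0158
stop True
t 4.97 pos [0.4766 0.0004 0.1687] F [-3.1304  5.9422  8.4866] open 0.016
moved [-0.0004 -0.0352 -0.0001]
```

View pics/w2.png

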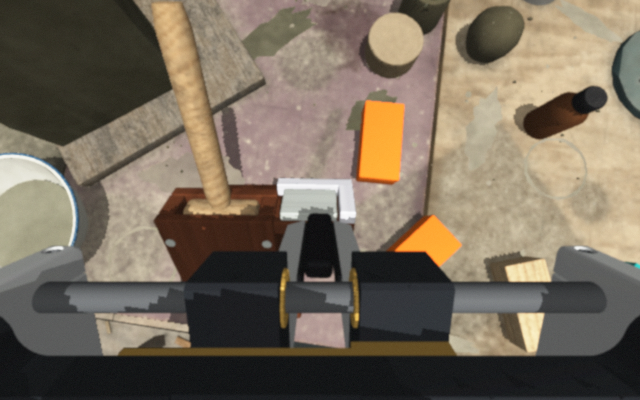

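View pics/s2.png

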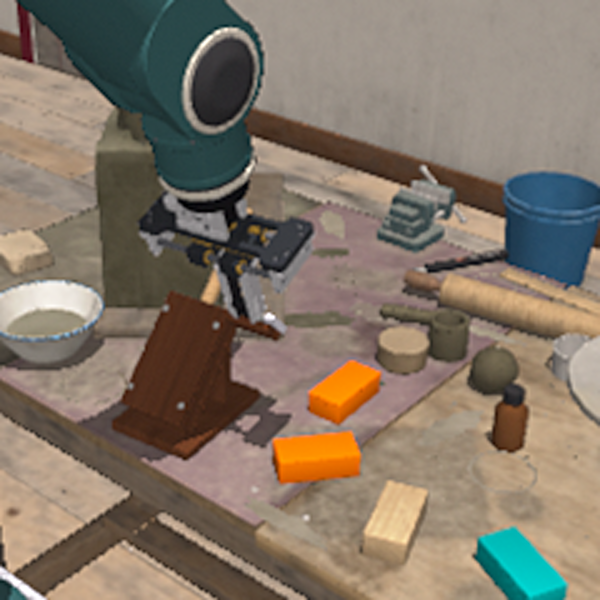

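```bash
python3 - <<'E'
from h import *
from rig import robot
s=robot.get_state();p=s['ee_pos']
print("stop",robot.move_linear(p+R@np.array([0,-.004,0]),velocity=.02,threshold=12)); s=st(robot)
print("moved",R.T@(s['ee_pos']-T(kn)))
robot.gripper_to(.045); s=st(robot); print("moved",R.T@(s['ee_pos']-T(kn)))
A=s['tool_rot']
robot.move_linear(s['ee_pos']-A[:,2]*.075,velocity=.15)
# above handle
A=rot(20); g=M+u*.030
robot.move_ptp(T(g)-A[:,2]*.09,A); st(robot)
ci=snap(robot,"wrist","w3"); snap(robot,"scene","s3",(200,80,440,320),2.5); snap(robot,"side","d3",(270,130,470,290),4)
import pickle; pickle.dump(ci,open("w3.pkl","wb"))
print(proj(ci,[T(M),T(M+u*.03),T(M+u*.12)]))
E
```

```text
stop True
t 5.28 pos [0.4765 0.0004 0.1687] F [-3.7946  6.9257  8.4606] open 0.0163
moved [-0.0004 -0.0352 -0.    ]
t 5.92 pos [0.4762 0.0003 0.1684] F [-1.0998 -0.7435  0.3022] open 0.045
moved [-0.0007 -0.0353 -0.0003]
t 7.0 pos [0.4853 0.0758 0.2342] F [-0.6157 -1.6249 -0.2301] open 0.0449
[[318.6788 228.6373]
 [318.7012 204.7897]
 [318.7932 106.6087]]
```

View pics/w3.png

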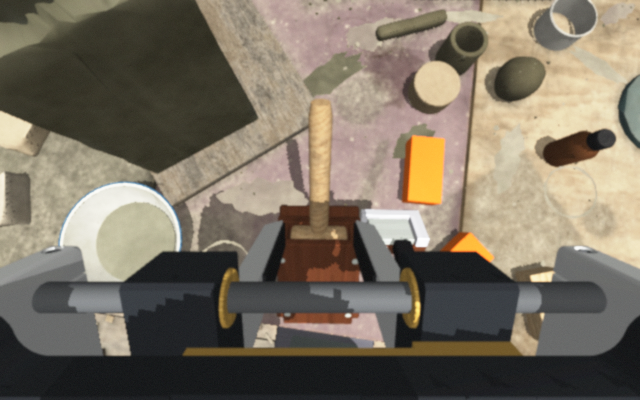

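View pics/s3.png

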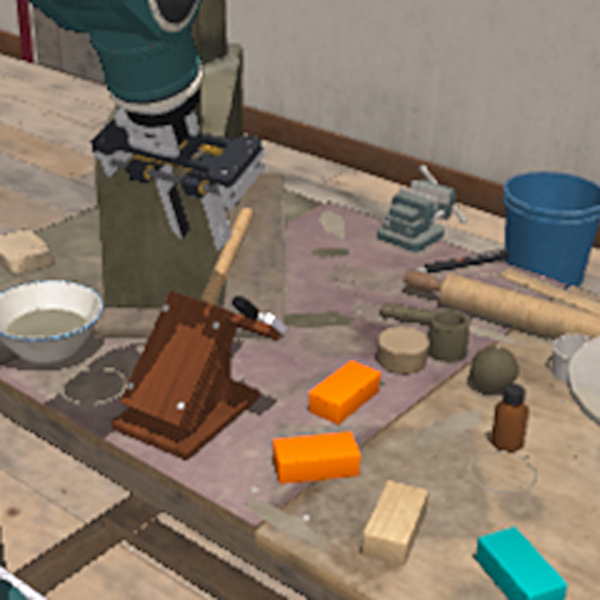

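View pics/d3.png

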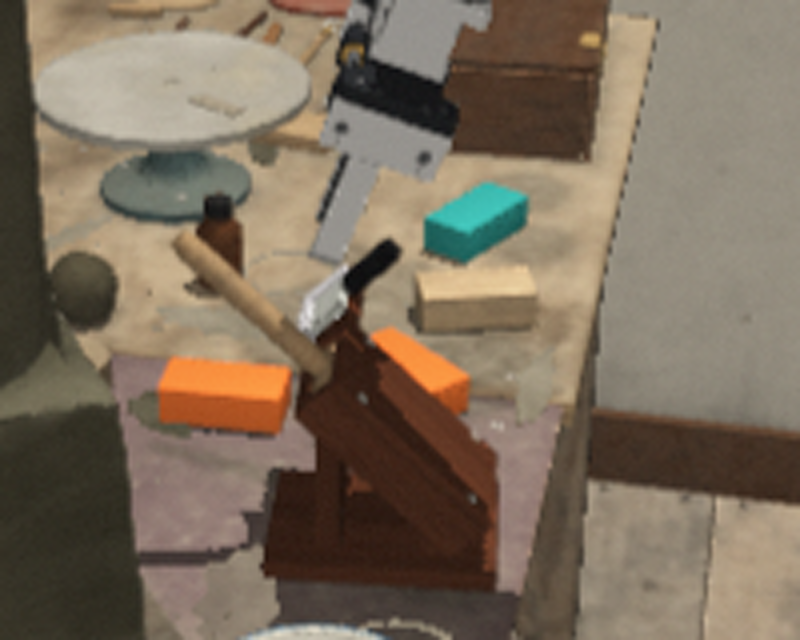

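```bash
python3 - <<'E'
from h import *
from rig import robot
A=rot(20); g=M+u*.032
robot.gripper_to(.036)
print("hit",robot.move_linear(T(g),velocity=.08,threshold=10)); st(robot)
snap(robot,"wrist","w4")
robot.gripper_to(0.0); s=st(robot)
if s['opening']>.012:
    print("res",robot.move_linear(s['ee_pos']+R@(u*.02),velocity=.05,threshold=15)); st(robot)
snap(robot,"side","d4",(270,130,470,290),4);snap(robot,"wrist","w4b")
E
```

```text
hit False
t 8.8 pos [0.5176 0.0798 0.1531] F [-0.1624 -0.8451 -0.3725] open 0.036
t 9.29 pos [0.5175 0.0798 0.1527] F [0.3382 0.5034 0.9841] open 0.0168
res False
t 9.84 pos [0.5317 0.0818 0.167 ] F [-0.2015  0.4301  0.2   ] open 0.0168
```

View pics/d4.png

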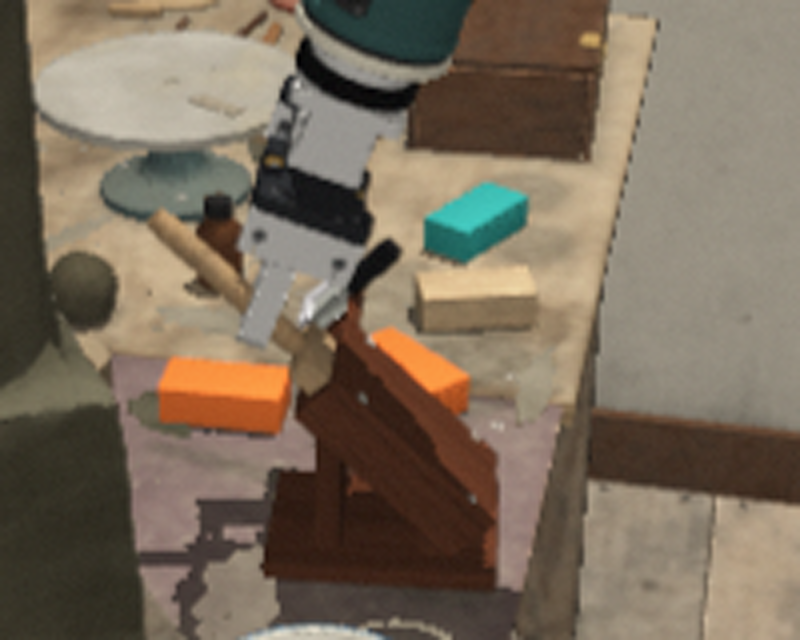

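View pics/w4b.png

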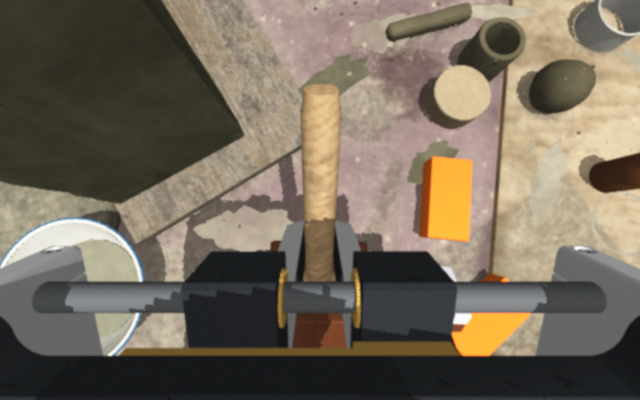

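```bash
python3 - <<'E'
from h import *
from rig import robot
s=robot.get_state()
print("res",robot.move_linear(s['ee_pos']+R@(u*.13),velocity=.09,threshold=15)); s=st(robot)
robot.move_linear(s['ee_pos']+np.array([0,0,.09]),velocity=.12); st(robot)
snap(robot,"side","d5",(230,60,470,260),3.3);snap(robot,"scene","s5",(200,60,440,300),2.5)
E
```

```text
res False
t 11.53 pos [0.6221 0.0948 0.2584] F [-0.3974 -1.4675 -0.5796] open 0.0165
t 12.43 pos [0.6217 0.0948 0.3475] F [ 0.787  -0.1625 -1.9926] open 0.0166
```

View pics/d5.png

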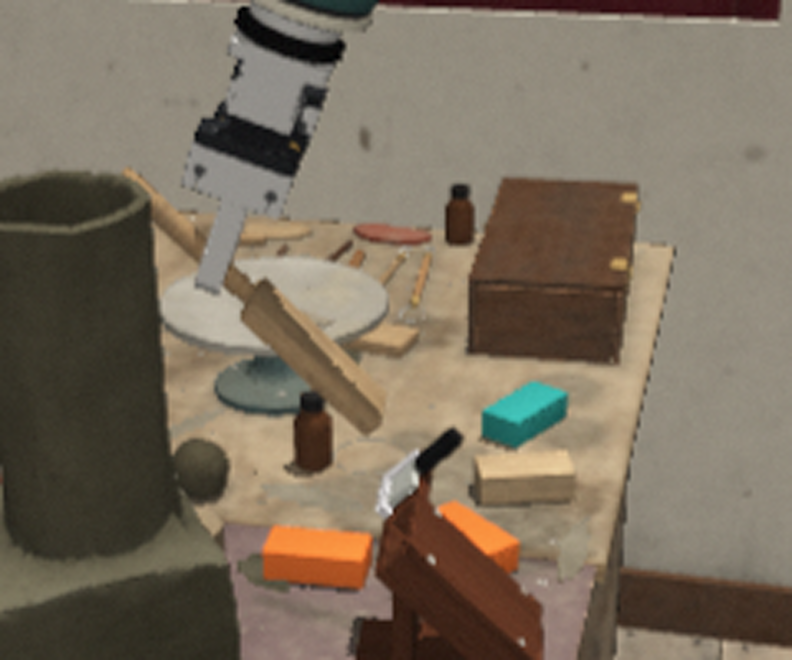

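View pics/s5.png

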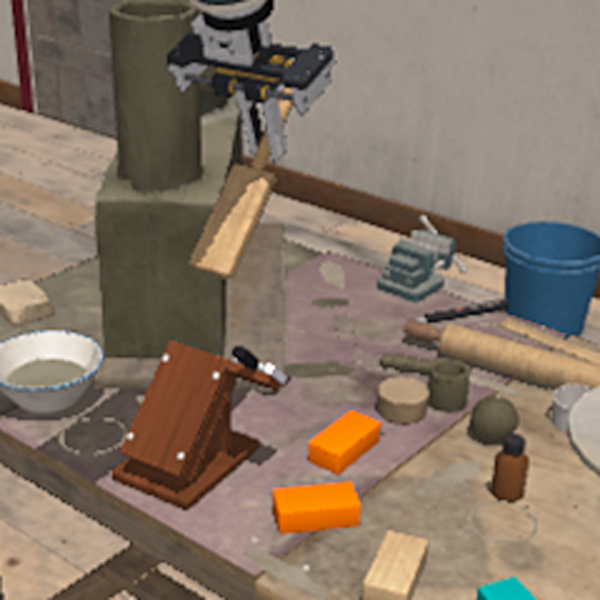

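```bash
python3 - <<'E'
from h import *
from rig import robot
B=np.array([.440,-.2345]); r=.100
s=st(robot)
for psi in (-30,-15,0,8,20):
    e=np.array([np.cos(np.radians(psi)),np.sin(np.radians(psi))])
    q=robot.ik(np.r_[B+r*e,.17],rot(-25,np.radians(psi)));print(psi,q)
psi=0
robot.move_linear(np.array([.60,-.10,.36]),velocity=.2)
robot.move_ptp(np.array([B[0]+r,B[1],.26]),rot(-25,0)); st(robot)
snap(robot,"side","d6",(290,60,470,260),3);snap(robot,"scene","s6",(260,120,480,320),3)
E
```

```text
t 12.53 pos [0.6218 0.0947 0.3474] F [-0.2331 -0.1031 -0.7011] open 0.0166
-30 [ 0.2857  0.6992  0.2757  1.3881 -0.1701  1.517  -1.5087]
-15 [ 0.2194  0.6888  0.246   1.4    -0.0786  1.5005 -1.3649]
0 [ 0.1516  0.6599  0.2158  1.445   0.0141  1.4605 -1.2246]
8 [ 0.1164  0.6372  0.1987  1.4812  0.064   1.4305 -1.1523]
20 [ 0.0826  0.5934  0.1482  1.549   0.1504  1.3781 -1.0573]Traceback (most recent call last):
  File "<stdin>", line 10, in <module>
  File "h.py", line 30, in rot
    return cv2.Rodrigues(np.array([0,0,yw]))[0]@np.column_stack([x,y,z])
           ~~~~~~~~~~~~~^^^^^^^^^^^^^^^^^^^^
cv2.error: OpenCV(4.12.0) /io/opencv/modules/calib3d/src/calibration_base.cpp:151: error: (-210:Unsupported format or combination of formats) The matrices must have 32f or 64f data type in function 'Rodrigues'
```

```bash
python3 - <<'E'
from h import *
from rig import robot
B=np.array([.440,-.2345]); r=.100
robot.move_ptp(np.array([B[0]+r,B[1],.26]),rot(-25,0.0)); st(robot)
snap(robot,"side","d6",(290,60,470,260),3);snap(robot,"scene","s6",(260,120,480,320),3)
E
```

```text
t 14.43 pos [ 0.5409 -0.2333  0.2603] F [-0.8291  0.6239 -0.6575] open 0.0167
```

View pics/d6.png

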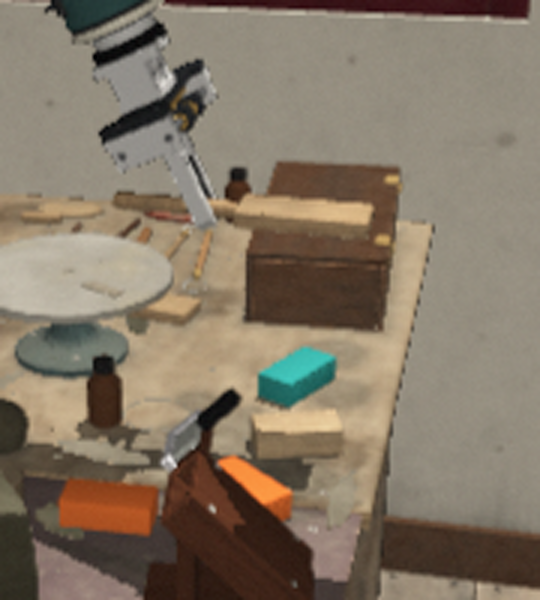

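View pics/s6.png

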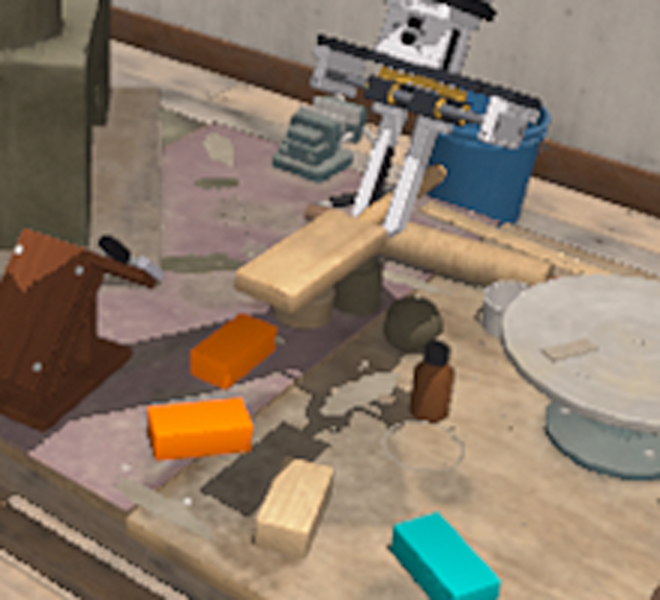

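```bash
python3 - <<'E'
from h import *
from rig import robot
B=np.array([.440,-.2345]); r=.100
robot.move_linear(np.array([B[0]+r,B[1],.175]),velocity=.1); robot.pause(.5); s=st(robot); print(s['tool_rot'],rot(-25,0.0))
t=s['ee_pos'];Rp=s['tool_rot']@rot(20,0.0).T@np.column_stack([[0,-1,0],u,n])
def box(cx,ax,h):
    P=[cx+ax@(np.array([a,b,e])*h) for a in(1,-1) for b in(1,-1) for e in(1,-1)]
    return [(P[i],P[j]) for i in range(8) for j in range(i) if bin(i^j).count('1')==1]
L=box(t-Rp[:,1]*r,Rp,np.array([.0275,.065,.009]))
th=np.radians(15.5); bx=np.column_stack([[-np.sin(th),np.cos(th),0],[np.cos(th),np.sin(th),0],[0,0,1]])
L2=box(np.r_[B,.015],bx,np.array([.0225,.045,.015]))
for nm,cam,(x0,y0,x1,y1),k in(("side",D0,(300,100,440,240),4.2),("scene",S0,(280,160,420,310),4)):
    im=robot.grab_frame(nm)[y0:y1,x0:x1,::-1]
    im=cv2.resize(im,None,fx=k,fy=k,interpolation=cv2.INTER_CUBIC)
    cv2.imwrite(f"pics/{nm}7.png",im)
    for LL,col in((L,(0,255,0)),(L2,(255,0,0))):
        for a,b in LL:
            p=((proj(cam,[a,b])-[x0,y0]+.5)*k).astype(int); cv2.line(im,tuple(map(int,p[0])),tuple(map(int,p[1])),col,1)
    cv2.imwrite(f"pics/{nm}7o.png",im)
E
```

```text
t 16.03 pos [ 0.54   -0.2345  0.175 ] F [-0.3387  0.0052 -0.8624] open 0.017
[[ 0.9063 -0.     -0.4226]
 [-0.     -1.     -0.    ]
 [-0.4226  0.     -0.9063]] [[ 0.9063  0.     -0.4226]
 [ 0.     -1.      0.    ]
 [-0.4226  0.     -0.9063]]
```

View pics/side7o.png

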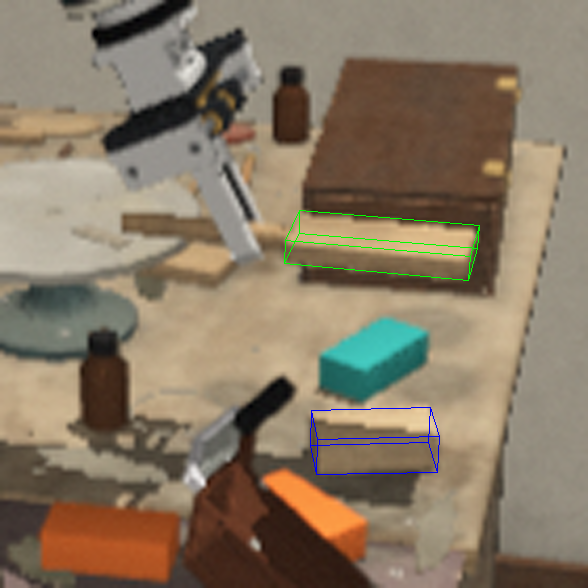

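View pics/scene7o.png

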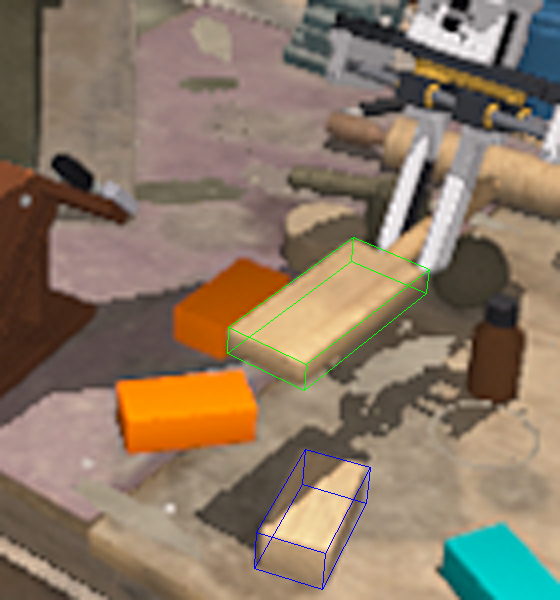

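View pics/side7.png

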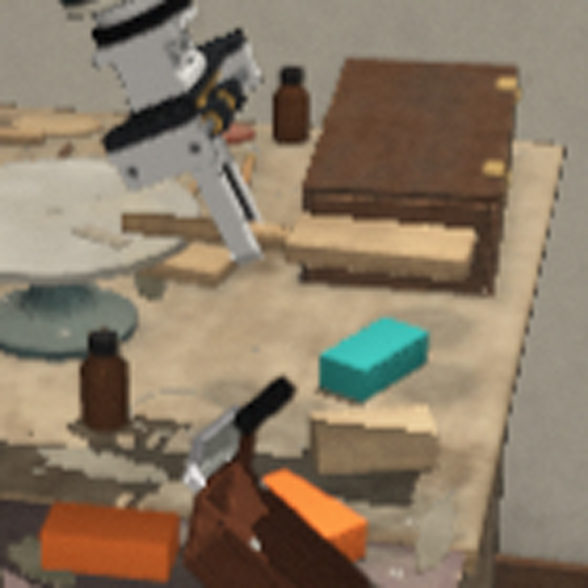

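```bash
python3 - <<'E'
from h import *
from rig import robot
s=st(robot); print(abs(s['joint_vel']).max())
robot.sign_off()
E
```

```text
t 16.13 pos [ 0.54   -0.2345  0.175 ] F [-0.1066  0.1067 -0.3696] open 0.0165
0.0018431161393204212
the job is handed in; nothing more can be done
```

The paddle is out of its sleeve and held still and level, flat face down, over the loose pine block. I handed the job in at 16.1 s; no verdict is reported.

- **Catch:** I pinched the black knob and slid it along the stand's -y until the force stopped it at 35.2 mm. A second push moved it no further, and the pictures show the plate against its stop. That is 0.8 mm short of the stated 36 mm, which I put down to slack in the pinch.
- **Draw:** I gripped the handle about 32 mm above the mouth, nearer the shoulder than the handle's middle, and pulled about 150 mm along the slope. No jamming force showed.
- **Final hold:** The blade centre is aimed at the measured block centre, (0.440, -0.2345). The paddle axis is at z = 0.175 m, so the blade's underside is about 16.6 cm above the table and well clear of the block.
- **Last checks:**
  - Overlays of the paddle and block models matched both fixed cameras to 1–2 pixels. The side view hints at a tilt of at most about 1°.
  - The grip was steady at 16.5 mm and joint speeds were practically zero.
  - The highest tool force I read was about 12 N, when the catch reached its stop.
  - Nothing else in the scene appears to have moved. In the last pictures the block, bottle and other things in view still sat where they were; the bowl was last seen, in place, before the final move.

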